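# Load a bangle on the engraver's post and hold the run pad half-way

## Task

Set the wide gold bangle down gently on the small round seat on top of the engraving machine's post, lying flat around the raised centre boss, and let go of it. Then press the black hold-to-run pad half-way down, 8 mm of its 16 mm travel (the bright line round its sides is then level with the housing's top), and keep it there: the program finishes while still holding the pad half-way. Never push the pad down to its stop, and leave the slim bangle, the ring box and the loupe where they are.

Things in the scene. Friction and masses are not known exactly. Their poses are not given: they have to be found in the camera images.
- bangle: The wide gold bangle: a plain rigid ring of 64 mm outer and 55 mm inner diameter, 14 mm high, 60 g (40 to 85 g), lying flat on the counter. Origin at the centre of its underside, z along its axis. Narrower and taller than the slim bangle; it can be taken across its outside from above.
- bangle_center (a point): Centre of the wide bangle, 7 mm above its underside.
- seat (a point): Centre of the upper face of the round seat on the engraving machine's post, 80 mm above the counter, z up, axes as station. The seat is a 70 mm disc, 6 mm thick, on a 26 mm thick post. A boss stands on its centre: 48 mm diameter, 10 mm high, its top 4 mm tapering to 36 mm; the bangle goes over it with 3.5 mm of play all round.
- station: The engraving machine, fixed. Origin on the counter under the post's axis; turned by up to 0.35 rad. Base plate 130 mm along x, 12 mm thick, from 60 mm on the -y side to 300 mm on the +y side. The white marking head stands on the +y side, beginning 101 mm from the post's axis, 100 mm wide along x, 156 mm high. Fingers closing along the machine's x keep clear of it.
- pad (a joint): Travel of the hold-to-run pad in m: 0 at rest (up), growing as it is pressed, 0.016 at its stop; half-way is 0.008. A spring pushes it up: about 3 N starts it, about 8 N at half-way, about 13 N at the stop.
- pad_top (a point): Centre of the pad's upper face, on the moving pad: 58.5 mm above the counter at rest, 50.5 mm half-way. The pad is a black block, 56 mm along its x and 46 mm along its y, sliding straight down into a fixed grey housing 100 by 90 mm, 35 mm high; a bright 2 mm line runs round its sides. Press it from above, near its centre.
- slim_bangle: Bystander: a thin gold bangle, 72 mm outer diameter, only 6 mm high, loose on the counter. Origin under its centre. Leave it alone.
- ring_box: Bystander: a closed blue ring box, 51 by 51 mm, 37 mm high, loose. Origin under its centre. Leave it alone.
- loupe: Bystander: a black jeweller's loupe standing on end, 38 mm diameter, 33 mm high, loose. Origin under its centre. Leave it alone.
Things that resemble listed ones, but are neither listed nor needed, are in the scene too. There is more than one size of the bangle; the job needs the smallest. There is more than one size of the part that bears pad; the job needs the larger.

How it is judged:
By the outcome, as a careful person would: the job done as asked, in the order asked, and still so for the second after the job is handed in, while the arm keeps its last pose, push and grip.
It also fails if it takes over 43 s, if anything falls off the work surface, if the arm or the gripper's body presses on something with over 40 N, if the wrist force passes 120 N, or if a joint passes its speed limit or range.

## Robot

A 7-joint arm with a two-finger parallel gripper is mounted at the origin on the work surface. World frame = base frame: x ahead of the robot, y to its left, z up, the work surface at z = 0. Lengths are in mm, angles in rad, forces in N, time in s.
With the tool pointing down it reaches from about 425 to 925 mm from the base axis. Payload 6.8 kg.
Tool frame: the origin (TCP) lies midway between the tips of the shut fingers; the grasp point (between the pads) lies 19 mm behind it; z points along the fingers, y is the line along which they close (so a half turn about z gives the same grasp; the last joint's range is limited). The gripper opens to 88 mm and grips with 3 to 60 N. Pads are 20 mm wide; open, the fingers measure 115 mm over their backs; the gripper's body (75 mm by 178 mm) begins 61 mm behind the grasp point.
Start: joints at [1.197, 0.477, 0.022, 1.555, -0.011, 1.109, -0.083], TCP at [177.318, -651.311, 222.664] pointing down, gripper open.
Joint ranges: [-2.96, 2.96], [-0.34, 2.1], [-1.41, 1.46], [0.24, 2.44], [-1.37, 4.51], [0.17, 1.92], [-2.96, 2.96]. Speed limits (rad/s): [2.39, 2.39, 3.14, 3.14, 3.14, 3.14, 3.14].

## Interface

Orientations are given as a unit quaternion [x, y, z, w].
In Python, from workcell import env, vision gives the robot as it stands. The module is installed in compiled form; this text tells all that it offers.
- The arm moves only by the tool carry_out, never from a script. Its argument "rows" is a list of rows, each an object with "xyz": the shift along the tool's x, y, z in units of 0.03 m (1.0 is 0.03 m), a list of three; "spin": the turn about the tool's z in units of 5 degrees (1.0 is 5 degrees). A call has 1 to 12 rows; each row shifts and turns the commanded pose from where the row before left it, along the tool's axes as they then stand; what a row does not reach is not made up. A row lasts 1/12 s, in which the tool goes at most 41.7 mm and 7.16 degrees, less where a joint would pass 70% of its speed; a pose out of reach is approached as far as the arm can. A call with a number of a shift or a turn outside -1 to 1 is refused whole. A call with a gripper value outside its range is refused whole. "hand" is the opening, from -1 (shut) to 1 (fully open), set as the call begins (left out, the last holds). The fingers move at their own pace and stop on an object; "force" is the grip in N (left out, the last holds). Time passes only in rows, so rows that do not move let the fingers close. It gives the time, the measured TCP pose, the force, the opening and the grip force at its end, in the units of the state.
- env.state(): the state, without advancing time (a new reading comes with each control period).
- vision.camera(name): name is "side" or "top"; returns the picture (384x512x3 uint8, blue, green, red); there is no depth.
- vision.camera_params(name): a dict with "vertical_fov" (degrees; the focal length in pixels is half the picture's height over the tangent of half this angle, whatever the lens; pixels are square), "cx", "cy" (the principal point, pixels), "R" (3x3) and "t" (3): a world point X has camera coordinates R X + t. Camera axes: x right, y down, z forward; pixel columns grow to the right and rows downward; lengths in mm; the calibration is good to about 2 mm. A picture is of the moment at which its call begins. camera_params takes no time and is no camera call.
- env.job_done(): hands the job in; it is judged then, once.
The state is a dict: "clock": time; "joints": joint angles; "joint_velocities": joint speeds; "effort": joint torques, N m; "ee_pos": TCP position; "orientation": TCP orientation; "ft_force": force on the tool from outside, world axes, zero at the start; "torque": the same for the moment, N m; "opening": finger opening in mm; "finger_force": force on a finger pad.
Only numpy, scipy, OpenCV 4.12 (cv2) and the standard library are available. Lean on these libraries where they do the work, as an engineer would, in place of code of your own. Each camera call takes 0.05 s, during which the arm holds its last target. There are 200 camera calls.

## Working session

There is one attempt and no reset: what is moved stays moved. The work goes in short steps, Python scripts to look and compute and a tool call to move; the robot and the scene stay as the last step left them, time stands still between calls to the robot, and variables do not carry over. Pictures are saved under pics/ and viewed, at most 10 in all, crops included, and the job is handed in when it is done.

Besides the shell and the picture viewer there is one more tool, called after "Emit:" as name(argument=value, ...), one argument or row to a line, values as JSON. carry_out: Moves the arm, as the interface text tells. Its arguments: {"type":"object","properties":{"rows":{"type":"array","items":{"type":"object","properties":{"xyz":{"type":"array","items":{"type":"number"}},"spin":{"type":"number"}}}},"hand":{"type":"number"},"force":{"type":"number"}},"required":["rows"]}

```bash
mkdir -p pics
cat > h.py <<'E'
import numpy as np, cv2
from workcell import env, vision
def K(n):
    p=vision.camera_params(n); f=192/np.tan(np.radians(p["vertical_fov"])/2)
    return p,f,np.array(p["R"]),np.array(p["t"])
def ray(n,u,v,z):
    p,f,R,t=K(n); d=R.T@np.array([(u-p["cx"])/f,(v-p["cy"])/f,1]); c=-R.T@t
    return c+d*(z-c[2])/d[2]
def proj(n,X):
    p,f,R,t=K(n); q=R@np.array(X)+t
    return q[:2]/q[2]*f+[p["cx"],p["cy"]]
E
python3 - <<'E'
from h import *
for n in("top","side"):
    i=vision.camera(n); cv2.imwrite(f"pics/{n}0.png",i); p,f,R,t=K(n); print(n,p.keys(),f,p["cx"],p["cy"],-R.T@t,R.round(2).tolist())
a=[cv2.imread(f"pics/{n}0.png") for n in("top","side")]
cv2.imwrite("pics/t0.png",cv2.resize(a[0],(800,600)));cv2.imwrite("pics/s0.png",cv2.resize(a[1],(800,600)))
s=env.state();print({k:np.round(v,3).tolist() for k,v in s.items()})
E
```

```text
top dict_keys(['vertical_fov', 'cx', 'cy', 'R', 't']) 362.15301354913106 255.19646563173617 193.5136247686837 [ 302.15757707  -83.40391112 1142.23594534] [[0.02, -1.0, 0.02], [-0.98, -0.03, -0.17], [0.17, -0.02, -0.98]]
side dict_keys(['vertical_fov', 'cx', 'cy', 'R', 't']) 419.76960664886053 256.77268305903 194.7209335445236 [ 371.6245043  -882.16823203  865.69907698] [[0.99, -0.13, 0.01], [-0.08, -0.69, -0.72], [0.1, 0.71, -0.69]]
{'clock': 0.1, 'joints': [1.197, 0.478, 0.022, 1.556, -0.011, 1.109, -0.083], 'joint_velocities': [-0.001, -0.001, 0.001, -0.002, -0.0, 0.002, 0.001], 'effort': [0.004, -58.409, 1.54, -27.332, -0.054, 0.013, 0.0], 'ee_pos': [177.131, -650.794, 221.767], 'orientation': [0.991, 0.133, -0.0, -0.001], 'ft_force': [-0.168, 0.428, 0.293], 'torque': [0.042, 0.006, -0.009], 'finger_force': 0.0, 'opening': 87.957}
```

View pics/t0.png

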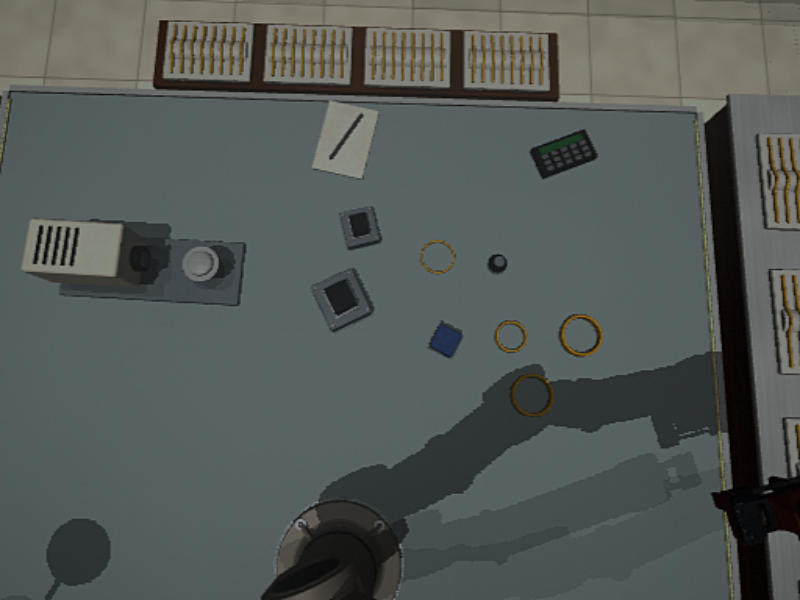

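View pics/s0.png

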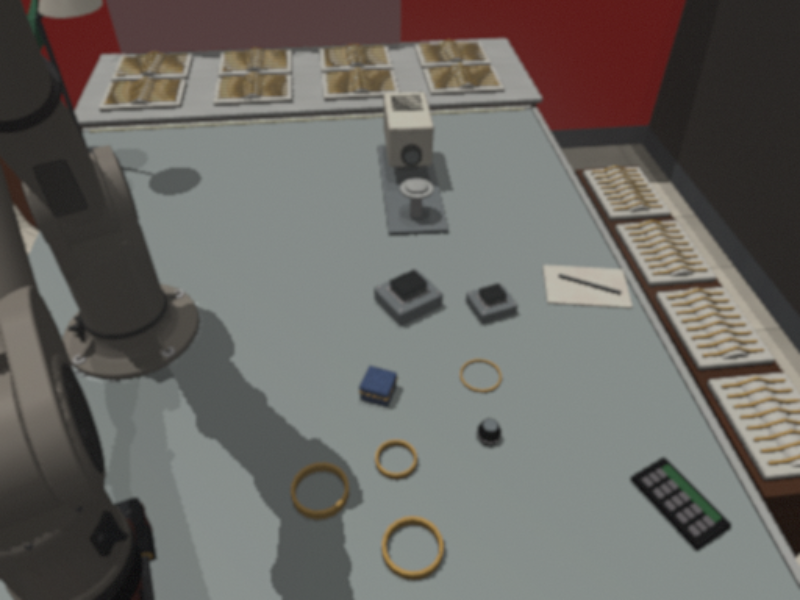

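The top view (800x600 px) shows four gold rings: (437,257), (511,336), (581,335) and (532,395). It also shows two pad housings at (342,298), the larger, and (360,227). The boss on the post is at (201,264). The ring at (511,336) looks smallest, so I'll measure all of these next.

Run:
```python
from h import *
C={"top":[(437,257),(511,336),(581,335),(532,395)],"side":[(481,376),(396,459),(413,547),(320,490)]}
for n in C:
    i=cv2.imread(f"pics/{n}0.png"); h=cv2.cvtColor(i,cv2.COLOR_BGR2HSV)
    m=cv2.inRange(h,(10,90,40),(35,255,255)); m=cv2.morphologyEx(m,cv2.MORPH_CLOSE,np.ones((3,3)))
    cs,_=cv2.findContours(m,cv2.RETR_EXTERNAL,cv2.CHAIN_APPROX_NONE)
    for u,v in C[n]:
        u*=.64;v*=.64
        c=[c for c in cs if len(c)>20 and np.hypot(*(c[:,0].mean(0)-[u,v]))<8]
        for k in c:
            for z in (0,7,14):
                P=np.array([ray(n,*q,z)[:2] for q in k[:,0].astype(float)],np.float32)
                (cc,r)=cv2.minEnclosingCircle(P); e=cv2.fitEllipse(P)
                print(n,z,(round(u),round(v)),np.round(e[0],1),np.round(e[1],1),round(2*r,1))
# white seat boss, dark pads, housings
t=cv2.imread("pics/top0.png"); s=cv2.imread("pics/side0.png")
c=lambda im,x,y,w,k:cv2.resize(im[y:y+w*3//4,x:x+w],(w*k,w*k*3//4),interpolation=cv2.INTER_CUBIC)
A=c(t,100,140,64,6); B=c(t,190,130,64,6); D=c(s,240,105,64,6); E=c(s,230,160,64,6)
cv2.imwrite("pics/crop1.png",np.vstack([np.hstack([A,B]),np.hstack([D,E])]))
cv2.imwrite("pics/crop2.png",np.hstack([c(t,300,185,100,4),c(s,180,270,100,4)]))
```

```text
top 0 (280, 164) [ 605. -181.] [68.9 69.8] 72.4
top 7 (280, 164) [ 603.1 -180.4] [68.5 69.4] 71.9
top 14 (280, 164) [ 601.3 -179.8] [68.1 69. ] 71.5
top 0 (327, 215) [ 441.5 -333. ] [62.2 63.4] 65.8
top 7 (327, 215) [ 440.7 -331.4] [61.8 63. ] 65.4
top 14 (327, 215) [ 439.8 -329.9] [61.4 62.6] 65.0
top 0 (372, 214) [ 447.7 -477.9] [82.9 86.1] 89.8
top 7 (372, 214) [ 446.8 -475.5] [82.4 85.6] 89.2
top 14 (372, 214) [ 445.9 -473. ] [81.9 85. ] 88.7
top 0 (340, 253) [ 324.9 -375.4] [81.6 84.2] 86.8
top 7 (340, 253) [ 324.8 -373.6] [81.1 83.7] 86.3
top 14 (340, 253) [ 324.6 -371.8] [80.6 83.2] 85.7
side 0 (253, 294) [ 443.4 -325.9] [61.4 65.1] 66.7
side 7 (253, 294) [ 442.8 -330.4] [60.9 64.6] 66.2
side 14 (253, 294) [ 442.2 -334.9] [60.4 64.1] 65.6
side 0 (264, 350) [ 449.2 -468. ] [82.6 87.1] 89.0
side 7 (264, 350) [ 448.6 -471.3] [81.9 86.4] 88.3
side 14 (264, 350) [ 447.9 -474.7] [81.2 85.7] 87.6
side 0 (205, 314) [ 325.8 -365.3] [81.9 89.1] 90.8
side 7 (205, 314) [ 326.2 -369.4] [81.2 88.4] 90.1
side 14 (205, 314) [ 326.6 -373.6] [80.6 87.7] 89.3
```

View pics/crop1.png

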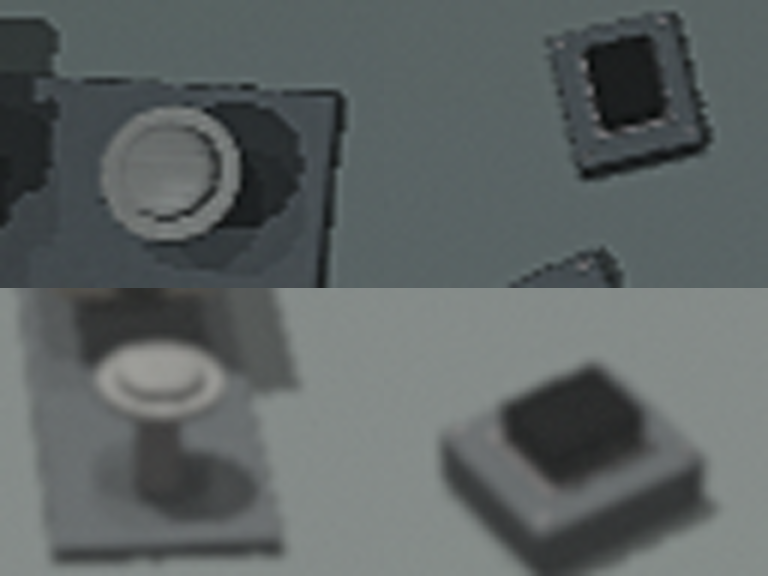

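View pics/crop2.png

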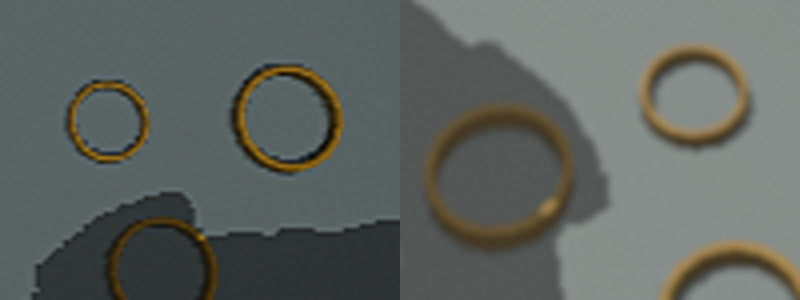

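The crop confirms it: the ring at top px (327,215), side px (253,294), measures about 64 mm, so it is the wide bangle. The slim one at top px (280,164) measures about 72 mm, and the other two, about 85 mm, are decoys. The larger housing, at top px (219,191), carries the pad I need. Next I'll measure the seat and the pad.

Run:
```python
from h import *
from scipy.spatial.transform import Rotation as Ro
def near(cs,p,amin):
    cs=[c for c in cs if cv2.contourArea(c)>amin]
    return min(cs,key=lambda c:np.hypot(*(c[:,0].mean(0)-p)))
for n,sp,pp in(("top",(129,169),(219,191)),("side",(266,120),(262,182))):
    g=cv2.cvtColor(cv2.imread(f"pics/{n}0.png"),cv2.COLOR_BGR2GRAY)
    print(n,"gray",g[int(proj(n,(0,0,0))[1])%384,0],[int(g[y,x]) for x,y in (sp,pp)])
    # seat
    for th in ((130,120,) if n=="top" else (165,175)):
        m=cv2.inRange(g,th,255); cs,_=cv2.findContours(m,cv2.RETR_EXTERNAL,cv2.CHAIN_APPROX_NONE)
        c=near(cs,sp,100); P=np.array([ray(n,*q,80)[:2] for q in c[:,0].astype(float)],np.float32); e=cv2.fitEllipse(P)
        print("seat",th,np.round(e[0],1),np.round(e[1],1),cv2.boundingRect(c))
    for th in (30,40,50):
        m=cv2.inRange(g,0,th); cs,_=cv2.findContours(m,cv2.RETR_EXTERNAL,cv2.CHAIN_APPROX_NONE)
        c=near(cs,pp,60); P=np.array([ray(n,*q,58.5)[:2] for q in c[:,0].astype(float)],np.float32); r=cv2.minAreaRect(P)
        print("pad",th,np.round(r[0],1),np.round(r[1],1),round(r[2],1),cv2.boundingRect(c))
# base plate edges in top (800-scale px): right end (245,242)->(239,305)
a=ray("top",100+343/6,140+92/6,12);b=ray("top",239*.64,304*.64,12);print("plate right edge dir",a,b,np.degrees(np.arctan2(*(b-a)[[1,0]])))
a=ray("top",60*.64,294*.64,12);print("long edge",np.degrees(np.arctan2(*(a-b)[[1,0]])))
print("tool R",Ro.from_quat(env.state()["orientation"]).as_matrix().round(3).tolist())
```

```text
top gray 82 [114, 30]
seat 130 [583.2 526.2] [110.4 208. ] (14, 141, 63, 36)
seat 120 [582.7 526.7] [112.7 212. ] (14, 141, 64, 36)
pad 30 [502.8  11.6] [56.7 43.5] 28.8 (207, 179, 21, 23)
pad 40 [503.7  11.5] [58.4 47.2] 28.1 (207, 179, 22, 23)
pad 50 [504.3  10.2] [58.4 49.9] 28.0 (207, 179, 22, 23)
side gray 104 [152, 45]
seat 165 [586.5 634.6] [103.7 227.3] (247, 57, 29, 25)
seat 175 [586.7 643.3] [100.1 234.4] (247, 60, 29, 21)
pad 30 [ 812.3 -477.2] [ 62.1 117.5] 23.0 (405, 295, 61, 56)
pad 40 [ 23.6 -46.9] [131.6  52.9] 25.8 (57, 193, 50, 24)
pad 50 [506.2  -1.2] [57.8 53.5] 27.4 (251, 174, 21, 18)
plate right edge dir [619.37266971 213.62227721  12.        ] [491.37229093 218.02729627  12.        ] 178.02899462815424
long edge 88.19900586607574
tool R [[0.965, 0.263, -0.001], [0.263, -0.965, 0.002], [-0.0, -0.002, -1.0]]
```

Run:
```python
from h import *
print("seat eye",ray("top",128.1,168.5,80),ray("side",266.2,119.8,80))
for n,sp,ths in(("top",(128,168),(90,95,100,105)),("side",(266,120),(135,145,155))):
    g=cv2.cvtColor(cv2.imread(f"pics/{n}0.png"),cv2.COLOR_BGR2GRAY)
    for th in ths:
        m=np.zeros_like(g); x,y=sp; m[y-14:y+15,x-15:x+16]=cv2.inRange(g,th,255)[y-14:y+15,x-15:x+16]
        cs,_=cv2.findContours(m,cv2.RETR_EXTERNAL,cv2.CHAIN_APPROX_NONE); c=max(cs,key=cv2.contourArea)
        P=np.array([ray(n,*q,80)[:2] for q in cv2.convexHull(c)[:,0].astype(float)],np.float32); e=cv2.fitEllipse(P)
        print(n,th,np.round(e[0],1),np.round(e[1],1),cv2.boundingRect(c))
```

```text
seat eye [557.15824368 279.40647705  80.        ] [559.28650727 280.029736    80.        ]
top 90 [557.5 280. ] [67.3 68.2] (117, 158, 23, 22)
top 95 [557.5 280.1] [67.3 68.1] (117, 158, 23, 22)
top 100 [557.6 279.7] [66.6 67.5] (117, 158, 23, 22)
top 105 [557.6 279.5] [66.2 67.2] (117, 158, 23, 22)
side 135 [559.6 280.5] [59.6 64.8] (257, 115, 20, 10)
side 145 [553.7 289.6] [37.9 59.4] (257, 116, 16, 7)
side 155 [549.3 293.2] [11.7 17.8] (261, 117, 4, 3)
```

Measured positions: bangle (441.5,-331), seat (558.3,279.8) with the machine turned by about -2°, and pad about (504,8). First I'll move over the bangle.

Emit:
carry_out(
  rows=[
    {"xyz":[0.94,-0.66,0]},
    {"xyz":[0.94,-0.66,0]},
    {"xyz":[0.94,-0.66,0]},
    {"xyz":[0.94,-0.66,0]},
    {"xyz":[0.94,-0.66,0]},
    {"xyz":[0.94,-0.66,0]},
    {"xyz":[0.94,-0.66,0]},
    {"xyz":[0.94,-0.66,0]},
    {"xyz":[0.94,-0.66,0]},
    {"xyz":[0.94,-0.66,0]},
    {"xyz":[0.94,-0.66,0]},
    {"xyz":[0.94,-0.66,0]},
  ],
  hand=1,
  force=20,
)

```text
validation failed for argument at $.ro...
```

Emit:
carry_out(
  rows=[
    {"xyz":[0,0,0.66],"spin":-0.95},
    {"xyz":[0,0,0.66],"spin":-0.95},
    {"xyz":[0,0,0.66],"spin":-0.95},
    {"xyz":[0,0,0.66],"spin":-0.95},
    {"xyz":[0,0,0.66],"spin":-0.95},
    {"xyz":[0,0,0.66],"spin":-0.95},
    {"xyz":[0,0,0.66],"spin":-0.95},
    {"xyz":[0,0,0.66],"spin":-0.95},
    {"xyz":[0,0,0]},
    {"xyz":[0,0,0]},
    {"xyz":[0,0,0]},
  ],
)

```text
validation failed for argument at $.ro...
```

```bash
cat >> h.py <<'E'
from scipy.spatial.transform import Rotation as Ro
def to(X):
    s=env.state(); R=Ro.from_quat(s["orientation"]).as_matrix(); d=np.array(X)-s["ee_pos"]
    print("clock",round(s["clock"],2),"tcp",np.round(s["ee_pos"],1),"y-yaw",round(np.degrees(np.arctan2(R[1,1],R[0,1])),2),"zaxis",R[:,2].round(4),"units",np.round(R.T@d/30,3),"F",np.round(s["ft_force"],2),"open",round(s["opening"],1),"grip",round(s["finger_force"],1),"j",np.round(s["joints"],2))
E
python3 -c "
from h import *
to((441.5,-331,4))"
```

```text
clock 0.1 tcp [ 177.1 -650.8  221.8] y-yaw -74.77 zaxis [-6.0e-04  1.5e-03 -1.0e+00] units [11.304 -7.959  7.27 ] F [-0.17  0.43  0.29] open 88.0 grip 0.0 j [ 1.2   0.48  0.02  1.56 -0.01  1.11 -0.08]
```

Emit:
carry_out(
  rows=[
    {"xyz":[0.94,-0.66,0],"spin":0},
    {"xyz":[0.94,-0.66,0],"spin":0},
    {"xyz":[0.94,-0.66,0],"spin":0},
    {"xyz":[0.94,-0.66,0],"spin":0},
    {"xyz":[0.94,-0.66,0],"spin":0},
    {"xyz":[0.94,-0.66,0],"spin":0},
    {"xyz":[0.94,-0.66,0],"spin":0},
    {"xyz":[0.94,-0.66,0],"spin":0},
    {"xyz":[0.94,-0.66,0],"spin":0},
    {"xyz":[0.94,-0.66,0],"spin":0},
    {"xyz":[0.94,-0.66,0],"spin":0},
    {"xyz":[0.94,-0.66,0],"spin":0},
  ],
  hand=1,
  force=20,
)

```text
clock: 1.1
ee_pos: [442.0, -331.6, 222.4]
orientation: [0.991, 0.132, -0.0, -0.0]
ft_force: [1.4, -0.1, -0.8]
opening: 87.8
finger_force: 0.0
```

Emit:
carry_out(
  rows=[
    {"xyz":[0,0,0.66],"spin":-0.95},
    {"xyz":[0,0,0.66],"spin":-0.95},
    {"xyz":[0,0,0.66],"spin":-0.95},
    {"xyz":[0,0,0.66],"spin":-0.95},
    {"xyz":[0,0,0.66],"spin":-0.95},
    {"xyz":[0,0,0.66],"spin":-0.95},
    {"xyz":[0,0,0.66],"spin":-0.95},
    {"xyz":[0,0,0.66],"spin":-0.95},
    {"xyz":[0,0,0],"spin":0},
    {"xyz":[0,0,0],"spin":0},
    {"xyz":[0,0,0],"spin":0},
  ],
)

```text
clock: 2.02
ee_pos: [441.9, -333.5, 65.0]
orientation: [0.895, 0.447, 0.0, 0.0]
ft_force: [-0.1, -1.0, -0.7]
opening: 87.6
finger_force: 0.0
```

```bash
python3 -c "
from h import *
to((441.5,-331,4))"
```

```text
clock 2.02 tcp [ 441.9 -333.5   65. ] y-yaw -36.91 zaxis [ 7.e-04 -4.e-04 -1.e+00] units [ 0.058 -0.06   2.035] F [-0.07 -1.02 -0.72] open 87.6 grip 0.0 j [ 0.74  0.5  -0.26  1.96  0.19  0.71 -0.28]
```

Emit:
carry_out(
  rows=[
    {"xyz":[0.05,-0.05,0.4],"spin":0},
    {"xyz":[0,0,0.4],"spin":0},
    {"xyz":[0,0,0.4],"spin":0},
    {"xyz":[0,0,0.4],"spin":0},
    {"xyz":[0,0,0.3],"spin":0},
    {"xyz":[0,0,0.1],"spin":0},
    {"xyz":[0,0,0],"spin":0},
    {"xyz":[0,0,0],"spin":0},
  ],
)

```text
clock: 2.68
ee_pos: [441.2, -331.0, 4.1]
orientation: [0.894, 0.448, -0.0, -0.0]
ft_force: [-0.7, 0.8, 0.7]
opening: 88.2
finger_force: 0.0
```

Run:
```python
from h import *
t=vision.camera("top");s=vision.camera("side")
to((441.5,-331,4))
c=lambda im,x,y:cv2.resize(im[y:y+75,x:x+100],(400,300),interpolation=cv2.INTER_CUBIC)
cv2.imwrite("pics/g1.png",np.hstack([c(t,275,180),c(s,205,255)]))
```

```text
clock 2.78 tcp [ 441.5 -331.3    4.7] y-yaw -36.78 zaxis [ 7.e-04 -4.e-04 -1.e+00] units [ 0.009 -0.006  0.023] F [0.02 0.03 0.48] open 87.8 grip 0.0 j [ 0.71  0.59 -0.23  1.99  0.23  0.59 -0.31]
```

View pics/g1.png

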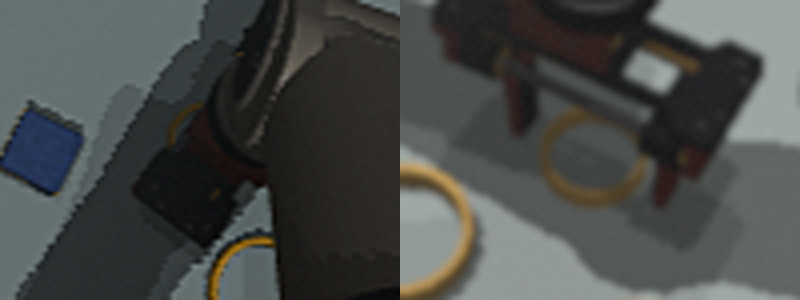

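The side crop shows the fingers on either side of the bangle, which is centred at about (593,155) in the picture. I'll close on it and then lift slightly.

Emit:
carry_out(
  rows=[
    {"xyz":[0,0,0],"spin":0},
    {"xyz":[0,0,0],"spin":0},
    {"xyz":[0,0,0],"spin":0},
    {"xyz":[0,0,0],"spin":0},
    {"xyz":[0,0,0],"spin":0},
    {"xyz":[0,0,0],"spin":0},
    {"xyz":[0,0,0],"spin":0},
    {"xyz":[0,0,0],"spin":0},
  ],
  hand=-1,
  force=20,
)

```text
clock: 3.45
ee_pos: [441.3, -331.2, 4.5]
orientation: [0.894, 0.448, 0.0, 0.0]
ft_force: [-1.2, 0.4, 4.2]
opening: 64.3
finger_force: 20.0
```

Emit:
carry_out(
  rows=[
    {"xyz":[0,0,-0.3],"spin":0},
    {"xyz":[0,0,-0.7],"spin":0},
    {"xyz":[0,0,-0.8],"spin":0},
    {"xyz":[0,0,-0.8],"spin":0},
    {"xyz":[0,0,-0.8],"spin":0},
    {"xyz":[0,0,-0.8],"spin":0},
    {"xyz":[0,0,-0.6],"spin":0},
    {"xyz":[0.2,-0.1,0],"spin":0},
    {"xyz":[0.5,-0.24,0],"spin":0},
    {"xyz":[0.7,-0.34,0],"spin":0},
    {"xyz":[0.8,-0.4,0],"spin":0},
    {"xyz":[0.8,-0.4,0],"spin":0},
  ],
)

```text
clock: 4.45
ee_pos: [458.8, -230.9, 147.5]
orientation: [0.894, 0.448, -0.0, -0.0]
ft_force: [-1.1, 0.6, -0.5]
opening: 64.2
finger_force: 20.0
```

```bash
python3 -c "
from h import *
to((558.3,279.8,148))"
```

```text
clock 4.45 tcp [ 458.8 -230.9  147.5] y-yaw -36.82 zaxis [-1.e-03  6.e-04 -1.e+00] units [ 1.5617e+01 -7.5470e+00 -9.0000e-03] F [-1.14  0.61 -0.45] open 64.2 grip 20.0 j [ 0.62  0.33 -0.33  1.99  0.14  0.85 -0.43]
```

Emit:
carry_out(
  rows=[
    {"xyz":[0.9,-0.435,0],"spin":0},
    {"xyz":[0.9,-0.435,0],"spin":0},
    {"xyz":[0.9,-0.435,0],"spin":0},
    {"xyz":[0.9,-0.435,0],"spin":0},
    {"xyz":[0.9,-0.435,0],"spin":0},
    {"xyz":[0.9,-0.435,0],"spin":0},
    {"xyz":[0.9,-0.435,0],"spin":0},
    {"xyz":[0.9,-0.435,0],"spin":0},
    {"xyz":[0.9,-0.435,0],"spin":0},
    {"xyz":[0.9,-0.435,0],"spin":0},
    {"xyz":[0.9,-0.435,0],"spin":0},
    {"xyz":[0.9,-0.435,0],"spin":0},
  ],
)

```text
clock: 5.45
ee_pos: [527.1, 122.5, 147.5]
orientation: [0.894, 0.448, -0.001, -0.0]
ft_force: [0.0, -0.4, 0.1]
opening: 64.0
finger_force: 20.0
```

Emit:
carry_out(
  rows=[
    {"xyz":[0.9,-0.435,0],"spin":0},
    {"xyz":[0.9,-0.435,0],"spin":0},
    {"xyz":[0.9,-0.435,0],"spin":0},
    {"xyz":[0.8,-0.39,0],"spin":0},
    {"xyz":[0.6,-0.3,0],"spin":0},
    {"xyz":[0.4,-0.2,0],"spin":0},
    {"xyz":[0.2,-0.1,0],"spin":0},
  ],
)

```text
clock: 6.03
ee_pos: [556.2, 277.3, 147.5]
orientation: [0.893, 0.449, -0.0, -0.001]
ft_force: [0.4, -0.6, -1.2]
opening: 64.2
finger_force: 20.0
```

Emit:
carry_out(
  rows=[
    {"xyz":[0,0,0],"spin":-0.5},
    {"xyz":[0,0,0],"spin":-0.9},
    {"xyz":[0,0,0],"spin":-0.9},
    {"xyz":[0,0,0],"spin":-0.9},
    {"xyz":[0,0,0],"spin":-0.9},
    {"xyz":[0,0,0],"spin":-0.9},
    {"xyz":[0,0,0],"spin":-0.9},
    {"xyz":[0,0,0],"spin":-0.7},
    {"xyz":[0,0,0],"spin":-0.4},
    {"xyz":[0,0,0],"spin":0},
    {"xyz":[0,0,0],"spin":0},
  ],
)

```text
clock: 6.95
ee_pos: [557.1, 273.8, 147.9]
orientation: [0.719, 0.695, -0.001, 0.0]
ft_force: [-0.7, -0.2, -0.0]
opening: 63.8
finger_force: 20.0
```

Run:
```python
from h import *
t=vision.camera("top");s=vision.camera("side")
to((558.3,279.8,108))
cv2.imwrite("pics/top2.png",t);cv2.imwrite("pics/side2.png",s)
c=lambda im,x,y:cv2.resize(im[y:y+75,x:x+100],(400,300),interpolation=cv2.INTER_CUBIC)
cv2.imwrite("pics/c2.png",np.hstack([c(t,80,130),c(s,215,60)]))
```

```text
clock 7.05 tcp [557.2 274.3 148.1] y-yaw -1.88 zaxis [-2.e-04 -6.e-04 -1.e+00] units [0.184 0.031 1.336] F [ 0.36 -0.53 -1.24] open 64.1 grip 20.0 j [-0.12  0.54 -0.6   1.73  0.35  0.99 -0.88]
```

View pics/c2.png

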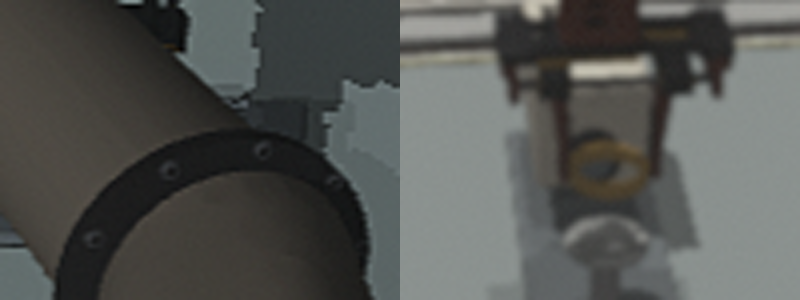

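The side crop shows the bangle level between the fingers at (607,170), above the seat at (606,241). The arm hides the top view here. I'll lower to 10 mm above the boss and compare in the side view.

Emit:
carry_out(
  rows=[
    {"xyz":[0.09,0.02,0.3],"spin":0},
    {"xyz":[0.09,0.01,0.5],"spin":0},
    {"xyz":[0,0,0.4],"spin":0},
    {"xyz":[0,0,0.25],"spin":0},
    {"xyz":[0,0,0],"spin":0},
    {"xyz":[0,0,0],"spin":0},
    {"xyz":[0,0,0],"spin":0},
  ],
)

```text
clock: 7.63
ee_pos: [558.4, 280.6, 104.8]
orientation: [0.718, 0.696, 0.0, -0.0]
ft_force: [0.2, -0.5, 0.3]
opening: 64.3
finger_force: 20.0
```

Run:
```python
from h import *
s=vision.camera("side"); to((558.3,279.8,84))
cv2.imwrite("pics/side3.png",s); tcp=np.array(env.state()["ee_pos"])
for f,z in(("side2",148.1+2.5),("side3",tcp[2]+2.5)):
    i=cv2.imread(f"pics/{f}.png"); h=cv2.cvtColor(i,cv2.COLOR_BGR2HSV)
    m=cv2.inRange(h,(12,85,50),(35,255,255)); m=cv2.morphologyEx(m,cv2.MORPH_CLOSE,np.ones((3,3)))
    q=proj("side",(558.3,279.8,z)).astype(int); w=np.zeros_like(m); w[q[1]-12:q[1]+13,q[0]-14:q[0]+15]=255
    p=np.argwhere((m&w)>0)[:,::-1].astype(float)
    hull=cv2.convexHull(p.astype(np.float32))[:,0]
    P=np.array([ray("side",*a,z)[:2] for a in hull],np.float32); e=cv2.fitEllipse(P); print(f,len(p),np.round(e[0],1),np.round(e[1],1),cv2.boundingRect(hull.astype(int)))
c=lambda im,x,y:cv2.resize(im[y:y+60,x:x+80],(800,600),interpolation=cv2.INTER_CUBIC)
cv2.imwrite("pics/c3.png",c(s,227,80))
```

```text
clock 7.68 tcp [558.6 280.7 105.2] y-yaw -1.77 zaxis [ 6.e-04  4.e-04 -1.e+00] units [-0.03  -0.008  0.705] F [-0.04 -0.29 -0.41] open 63.9 grip 20.0 j [-0.14  0.59 -0.58  1.75  0.39  0.92 -0.92]
side2 121 [557.7 277.6] [62.4 82.6] (257, 95, 20, 14)
side3 102 [559.8 284.7] [57.8 80.7] (258, 106, 18, 13)
```

View pics/c3.png

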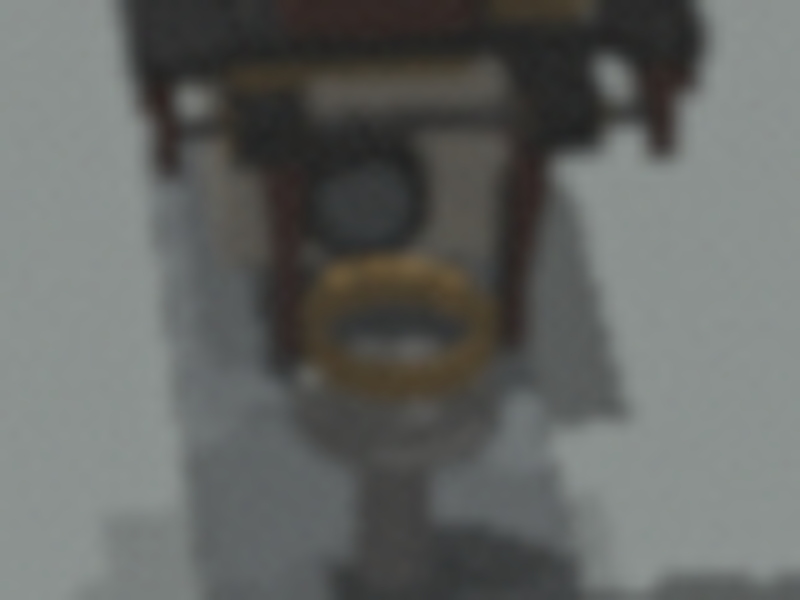

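Run:
```python
from h import *
a=np.linspace(0,6.283,73)
def ext(x,y,z0,z1,r):
    q=np.array([proj("side",(x+r*np.cos(t),y+r*np.sin(t),z)) for t in a for z in(z0,z1)]); return q.min(0).round(2),q.max(0).round(2)
for y in(279,281,283,285): print(y,ext(558.6,y,100.7,114.7,32))
print("seat",ext(558.3,279.8,74,80,35))
for f in("side2","side3","side0"):
    i=cv2.imread(f"pics/{f}.png").astype(int); x=267
    print(f,[(r,*i[r,x]) for r in (range(90,114) if f=="side2" else range(102,130))])
```

```text
279 (array([256.47, 105.7 ]), array([276.14, 120.17]))
281 (array([256.39, 105.37]), array([276.04, 119.82]))
283 (array([256.31, 105.05]), array([275.95, 119.48]))
285 (array([256.24, 104.73]), array([275.85, 119.13]))
seat (array([255.36, 114.01]), array([276.46, 127.45]))
side2 [(90, np.int64(79), np.int64(86), np.int64(88)), (91, np.int64(78), np.int64(84), np.int64(86)), (92, np.int64(71), np.int64(76), np.int64(79)), (93, np.int64(59), np.int64(61), np.int64(63)), (94, np.int64(47), np.int64(52), np.int64(57)), (95, np.int64(46), np.int64(62), np.int64(72)), (96, np.int64(48), np.int64(69), np.int64(81)), (97, np.int64(46), np.int64(66), np.int64(77)), (98, np.int64(46), np.int64(64), np.int64(74)), (99, np.int64(48), np.int64(61), np.int64(68)), (100, np.int64(50), np.int64(55), np.int64(58)), (101, np.int64(51), np.int64(51), np.int64(50)), (102, np.int64(48), np.int64(47), np.int64(44)), (103, np.int64(45), np.int64(47), np.int64(46)), (104, np.int64(50), np.int64(56), np.int64(60)), (105, np.int64(53), np.int64(67), np.int64(74)), (106, np.int64(50), np.int64(67), np.int64(
[... 2446 characters left out ...]
), np.int64(153), np.int64(152)), (117, np.int64(151), np.int64(154), np.int64(154)), (118, np.int64(149), np.int64(153), np.int64(153)), (119, np.int64(148), np.int64(152), np.int64(151)), (120, np.int64(147), np.int64(151), np.int64(150)), (121, np.int64(137), np.int64(140), np.int64(140)), (122, np.int64(113), np.int64(116), np.int64(115)), (123, np.int64(106), np.int64(108), np.int64(108)), (124, np.int64(131), np.int64(134), np.int64(134)), (125, np.int64(139), np.int64(141), np.int64(141)), (126, np.int64(109), np.int64(112), np.int64(112)), (127, np.int64(78), np.int64(78), np.int64(79)), (128, np.int64(63), np.int64(62), np.int64(63)), (129, np.int64(65), np.int64(65), np.int64(65))]
```

The bangle's projected outline agrees with the commanded pose to within about 1.5 mm, so it is within the play. I'll make a small correction and descend gently.

Emit:
carry_out(
  rows=[
    {"xyz":[-0.03,-0.02,0.1],"spin":0},
    {"xyz":[0,0,0.1],"spin":0},
    {"xyz":[0,0,0.1],"spin":0},
    {"xyz":[0,0,0.1],"spin":0},
    {"xyz":[0,0,0.06],"spin":0},
    {"xyz":[0,0,0],"spin":0},
    {"xyz":[0,0,0],"spin":0},
  ],
)

```text
clock: 8.27
ee_pos: [557.6, 279.5, 90.8]
orientation: [0.718, 0.696, -0.0, -0.0]
ft_force: [-0.7, -0.2, 0.5]
opening: 64.2
finger_force: 20.0
```

Underside at about 86 mm, past the taper, with no contact force. I'll continue slowly.

Emit:
carry_out(
  rows=[
    {"xyz":[0,0,0.05],"spin":0},
    {"xyz":[0,0,0.05],"spin":0},
    {"xyz":[0,0,0.04],"spin":0},
    {"xyz":[0,0,0.03],"spin":0},
    {"xyz":[0,0,0],"spin":0},
    {"xyz":[0,0,0],"spin":0},
  ],
)

```text
clock: 8.77
ee_pos: [557.6, 279.5, 85.8]
orientation: [0.718, 0.696, -0.0, -0.0]
ft_force: [-0.1, 0.3, -0.4]
opening: 63.9
finger_force: 20.0
```

Emit:
carry_out(
  rows=[
    {"xyz":[0,0,0.02],"spin":0},
    {"xyz":[0,0,0.015],"spin":0},
    {"xyz":[0,0,0],"spin":0},
    {"xyz":[0,0,0],"spin":0},
  ],
)

```text
clock: 9.1
ee_pos: [557.6, 279.5, 84.8]
orientation: [0.718, 0.696, -0.0, 0.0]
ft_force: [-0.2, -0.4, -0.2]
opening: 63.8
finger_force: 20.0
```

Emit:
carry_out(
  rows=[
    {"xyz":[0,0,0.015],"spin":0},
    {"xyz":[0,0,0.015],"spin":0},
    {"xyz":[0,0,0],"spin":0},
    {"xyz":[0,0,0],"spin":0},
  ],
)

```text
clock: 9.43
ee_pos: [557.8, 279.6, 84.5]
orientation: [0.718, 0.696, 0.0, 0.0]
ft_force: [-2.0, -0.9, 5.0]
opening: 64.0
finger_force: 20.0
```

Contact shows 5 N at the expected height, so the bangle is on the seat. I'll release and rise.

Emit:
carry_out(
  rows=[
    {"xyz":[0,0,0],"spin":0},
    {"xyz":[0,0,0],"spin":0},
    {"xyz":[0,0,0],"spin":0},
    {"xyz":[0,0,0],"spin":0},
    {"xyz":[0,0,0],"spin":0},
    {"xyz":[0,0,0],"spin":0},
  ],
  hand=0.8,
)

```text
clock: 9.93
ee_pos: [557.6, 279.5, 83.8]
orientation: [0.718, 0.696, -0.0, -0.0]
ft_force: [0.4, -0.8, 1.1]
opening: 78.8
finger_force: 0.0
```

Emit:
carry_out(
  rows=[
    {"xyz":[0,0,-0.2],"spin":0},
    {"xyz":[0,0,-0.3],"spin":0},
    {"xyz":[0,0,-0.6],"spin":0},
    {"xyz":[0,0,-0.8],"spin":0},
    {"xyz":[0,0,-0.5],"spin":0},
    {"xyz":[0,0,0],"spin":0},
  ],
)

```text
clock: 10.43
ee_pos: [559.6, 281.2, 160.5]
orientation: [0.718, 0.696, 0.003, 0.001]
ft_force: [-0.4, 0.7, -0.2]
opening: 79.1
finger_force: 0.0
```

Run:
```python
from h import *
s=vision.camera("side")
cv2.imwrite("pics/side4.png",s)
A=cv2.resize(s[95:140,240:300],(400,300),interpolation=cv2.INTER_CUBIC)
B=cv2.resize(s[155:215,222:302],(400,300),interpolation=cv2.INTER_CUBIC)
cv2.imwrite("pics/c4.png",np.hstack([A,B]))
# pad: predicted top-face corners; dark segmentation in side
g=cv2.cvtColor(s,cv2.COLOR_BGR2GRAY)
print("proj pad guess",proj("side",(503.5,11.5,58.5)),proj("side",(503.5,5,58.5)))
to((503.5,9,80))
```

```text
proj pad guess [260.03826256 179.5233555 ] [260.33493602 181.02267153]
clock 10.48 tcp [558.8 280.4 158.5] y-yaw -1.78 zaxis [ 0.004  0.002 -1.   ] units [-9.107 -1.573  2.591] F [ 0.57 -0.51 -0.67] open 79.3 grip 0.0 j [-0.12  0.53 -0.61  1.71  0.35  1.01 -0.88]
```

View pics/c4.png

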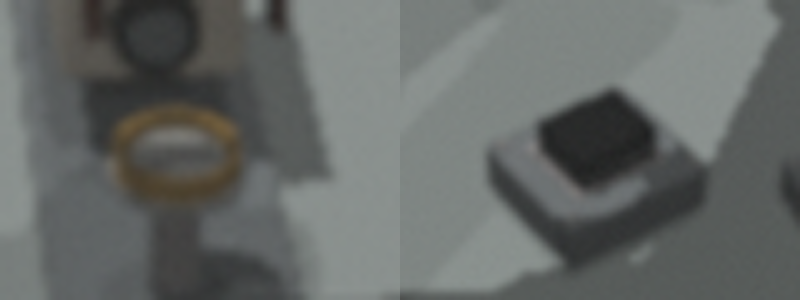

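The bangle lies flat around the boss, at crop (177,155). The pad's top face is at crop (597,128), which agrees with the top view: centre about (504,10). I'll shut the fingers and move over it.

Emit:
carry_out(
  rows=[
    {"xyz":[-0.4,-0.06,0],"spin":0},
    {"xyz":[-0.8,-0.14,0],"spin":0},
    {"xyz":[-0.9,-0.16,0],"spin":0},
    {"xyz":[-0.9,-0.16,0],"spin":0},
    {"xyz":[-0.9,-0.16,0],"spin":0},
    {"xyz":[-0.9,-0.16,0],"spin":0},
    {"xyz":[-0.9,-0.16,0],"spin":0},
    {"xyz":[-0.9,-0.16,0],"spin":0},
    {"xyz":[-0.9,-0.16,0],"spin":0},
    {"xyz":[-0.9,-0.16,0],"spin":0},
    {"xyz":[-0.6,-0.1,0],"spin":0},
    {"xyz":[-0.1,0,0],"spin":0},
  ],
  hand=-1,
  force=20,
)

```text
clock: 11.48
ee_pos: [499.5, 2.9, 154.5]
orientation: [0.72, 0.694, -0.002, -0.0]
ft_force: [-0.8, -0.3, -1.4]
opening: 2.4
finger_force: 0.0
```

Emit:
carry_out(
  rows=[
    {"xyz":[0,0,0.5],"spin":0},
    {"xyz":[0,0,0.8],"spin":0},
    {"xyz":[0,0,0.8],"spin":0},
    {"xyz":[0,0,0.4],"spin":0},
    {"xyz":[0,0,0.2],"spin":0},
    {"xyz":[0,0,0],"spin":0},
    {"xyz":[0,0,0],"spin":0},
  ],
)

```text
clock: 12.07
ee_pos: [502.1, 8.6, 75.2]
orientation: [0.718, 0.696, 0.0, -0.0]
ft_force: [0.7, -0.6, 0.3]
opening: 0.3
finger_force: 0.0
```

Run:
```python
from h import *
s=vision.camera("side"); to((504,10,58.5))
cv2.imwrite("pics/c5.png",cv2.resize(s[145:205,222:302],(600,450),interpolation=cv2.INTER_CUBIC))
```

```text
clock 12.12 tcp [502.5   8.5  75.7] y-yaw -1.75 zaxis [ 1.3e-03  2.0e-04 -1.0e+00] units [0.05  0.047 0.574] F [ 0.03 -0.33 -0.41] open 0.2 grip 0.0 j [ 0.31  0.45 -0.55  2.06  0.35  0.72 -0.5 ]
```

View pics/c5.png

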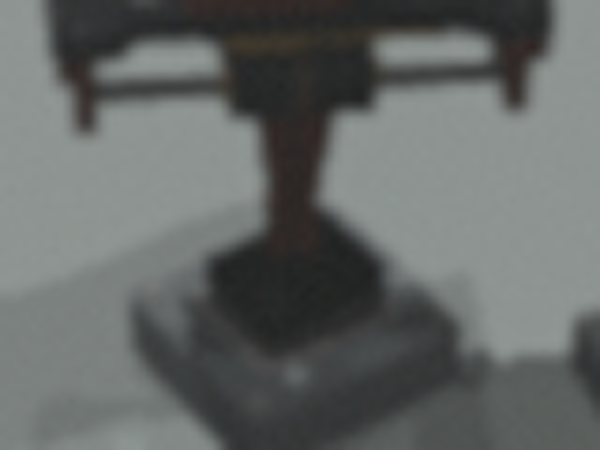

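The shut fingertips are centred over the pad, at crop (293,250). I'll lower to just above it, then press in small steps while watching the force.

Emit:
carry_out(
  rows=[
    {"xyz":[0.05,0.05,0.2],"spin":0},
    {"xyz":[0,0,0.15],"spin":0},
    {"xyz":[0,0,0.1],"spin":0},
    {"xyz":[0,0,0.05],"spin":0},
    {"xyz":[0,0,0],"spin":0},
    {"xyz":[0,0,0],"spin":0},
  ],
)

```text
clock: 12.62
ee_pos: [503.3, 9.6, 59.9]
orientation: [0.718, 0.696, -0.0, -0.0]
ft_force: [-0.2, -0.3, -0.0]
opening: 0.6
finger_force: 0.0
```

Emit:
carry_out(
  rows=[
    {"xyz":[0,0,0.05],"spin":0},
    {"xyz":[0,0,0.05],"spin":0},
    {"xyz":[0,0,0.03],"spin":0},
    {"xyz":[0,0,0],"spin":0},
    {"xyz":[0,0,0],"spin":0},
    {"xyz":[0,0,0],"spin":0},
  ],
)

```text
clock: 13.12
ee_pos: [503.6, 9.6, 56.2]
orientation: [0.718, 0.696, 0.0, 0.0]
ft_force: [-1.0, -0.5, 3.6]
opening: 0.2
finger_force: 2.0
```

Emit:
carry_out(
  rows=[
    {"xyz":[0,0,0.05],"spin":0},
    {"xyz":[0,0,0.05],"spin":0},
    {"xyz":[0,0,0.05],"spin":0},
    {"xyz":[0,0,0.03],"spin":0},
    {"xyz":[0,0,0],"spin":0},
    {"xyz":[0,0,0],"spin":0},
    {"xyz":[0,0,0],"spin":0},
  ],
)

```text
clock: 13.7
ee_pos: [503.7, 9.6, 50.8]
orientation: [0.718, 0.696, 0.0, 0.0]
ft_force: [-1.0, -0.5, 6.3]
opening: 0.6
finger_force: 3.6
```

Run:
```python
from h import *
F=[];Z=[]
for k in range(12):
    s=vision.camera("side"); e=env.state(); F.append(e["ft_force"][2]);Z.append(e["ee_pos"][2])
print(np.mean(F),np.std(F),np.mean(Z),np.std(Z),e["clock"])
A=cv2.resize(s[160:205,232:292],(400,300),interpolation=cv2.INTER_CUBIC)
B=cv2.resize(s[95:140,240:300],(400,300),interpolation=cv2.INTER_CUBIC)
cv2.imwrite("pics/c6.png",np.hstack([A,B]))
```

```text
7.161474047794421 0.4586168533274458 50.86255734612205 0.014339563009270966 14.3
```

View pics/c6.png

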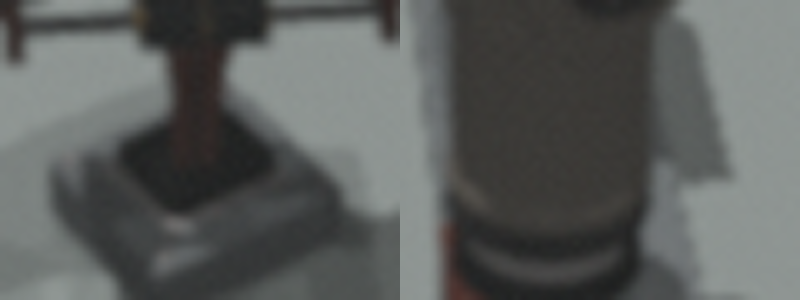

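The pad is about 7.6 mm down at 7.2 N, nearly flush with the housing in the left crop. A small final nudge remains.

Emit:
carry_out(
  rows=[
    {"xyz":[0,0,0.015],"spin":0},
    {"xyz":[0,0,0],"spin":0},
    {"xyz":[0,0,0],"spin":0},
    {"xyz":[0,0,0],"spin":0},
    {"xyz":[0,0,0],"spin":0},
    {"xyz":[0,0,0],"spin":0},
  ],
)

```text
clock: 14.8
ee_pos: [503.7, 9.6, 50.4]
orientation: [0.718, 0.696, 0.0, 0.0]
ft_force: [-0.8, -0.1, 6.8]
opening: 0.8
finger_force: 3.7
```

Run:
```python
from h import *
F=[];Z=[]
for k in range(10):
    s=vision.camera("side"); e=env.state(); F.append(e["ft_force"][2]);Z.append(e["ee_pos"][2])
print(np.mean(F),np.mean(Z),e["clock"])
```

```text
7.5206564528796225 50.43542831503795 15.3
```

```bash
python3 -c "
from h import *
print(env.job_done())"
```

```text
the job is handed in; nothing more can be done
None
```

The wide bangle is released and lying flat around the seat's boss, and I handed the job in at about 15 s with the arm holding the pad about 8 mm down (TCP height 50.4 mm, 7.5 N); the hand-in returned no verdict.

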